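Shut the parts hopper

ROBOT

A 6-joint arm with a two-finger parallel gripper is mounted at the origin on the work surface. World frame = base frame: x ahead of the robot, y to its left, z up, the work surface at z = 0. Lengths are in mm, angles in rad, forces in N, time in s.
With the tool pointing down it reaches from about 350 to 975 mm from the base axis. Payload 7.1 kg.
Tool frame: the origin (TCP) lies on the mounting face of the last link; the fingertips stand 182 mm ahead of it and the grasp point (between the pads) lies 163 mm ahead of it (ctrl.tip_reach is the distance from the TCP to the fingertips, in mm); z points along the fingers, y is the direction in which the jaws open and shut (so a half turn about z gives the same grasp; the last joint's range is limited). The gripper opens to 88 mm and grips with 3 to 60 N. Pads are 20 mm wide; open, the fingers measure 115 mm over their backs; the gripper's body (75 mm by 178 mm) begins 61 mm behind the grasp point.
Start: joints at [-1.341, 0.423, 1.63, -0, 1.089, -0.019], TCP at [153.92, -605.735, 404.675] pointing down, gripper open.
Joint ranges: [-3, 3], [-0.9, 2.11], [0.09, 2.58], [-1.31, 4.45], [0.11, 2.69], [-2.54, 2.54]. Speed limits (rad/s): [2.39, 2.39, 3.01, 3.14, 3.14, 3.14].

INTERFACE

Orientations are given as a rotation vector (axis times angle).
In Python, from workcell import ctrl gives the robot as it stands.
- The arm moves only by the tool jog_arm, never from a script. Its argument "steps" is a list that holds one entry, the list of rows, each a list of 7 numbers: the shift along the tool's x, y, z in m, then the turn, a rotation vector about the tool's x, y, z in degrees, then the gripper's target within -1 to 1 (shut at 1, half-way at 0, fully open at -1). A call has 1 to 20 rows; each row shifts and turns the commanded pose from where the row before left it, along the tool's axes as they then stand; what a row does not reach is not made up. A row lasts 1/12 s, in which the tool goes at most 41.7 mm and 7.16 degrees, less where a joint would pass 70% of its speed; a pose out of reach is approached as far as the arm can. A call is refused whole if a number of a shift passes 0.0417 or a number of a turn 7.16, either way. A call with a gripper value outside its range is refused whole. The fingers move at their own pace and stop on an object; the grip force is fixed at half the most. Time passes only in rows, so rows that do not move let the fingers close. It gives the time, the measured TCP pose, the force and the opening at its end, in the units of the state.
- ctrl.get_obs(): the state, without advancing time (a new reading comes with each control period).
- ctrl.get_image(name): name is "side" or "top" or "wrist"; returns the picture (384x512x3 uint8, red, green, blue); there is no depth.
- ctrl.camera_info(name): a dict with "fx", "fy", "cx", "cy" (pixels), "dist" ([k1, k2, p1, p2, k3] as OpenCV has them; the pictures are not rectified), "origin" and "attitude" of the camera in the world; the wrist camera has in their place "T_tool_cam" (4x4, takes a point from camera to tool coordinates, whose origin is the TCP and whose axes are the flange's). Camera axes: x right, y down, z forward; pixel columns grow to the right and rows downward; lengths in mm; the calibration is good to about 2 mm. A picture is of the moment at which its call begins: read the wrist's pose just before it. camera_info takes no time and is no camera call.
- ctrl.close_job(): hands the job in, once; it reports no verdict.
Trained networks look in the newest picture that a camera, given by its name, has taken for a name from the list of things; names that differ only in an ending like _2 or _b are one class to them, and where a whole thing is asked for, a point or a joint stands for the part that bears it (a point fixed in the world has none). Each returns a list of dicts, best first, with "p" (0 to 1); they miss things now and then, are a little off and sometimes report something else, mostly with a low value. They report only what shows in the picture. A call takes as long as a camera call. They do not tell look-alikes from the thing itself.
- ctrl.look_for(thing, camera): "bbox" ([left, top, right, bottom] in pixels, round what is visible of it).
- ctrl.trace(thing, camera): "pixels" (384x512 bool, what is visible of it) and "bbox" ([left, top, right, bottom] in pixels, round what is visible of it).
- ctrl.landmark_of(thing, camera): "uv" ([column, row] in pixels: a listed point, or the origin of a listed thing).
The state is a dict: "t": time; "qpos": joint angles; "qvel": joint speeds; "joint_torque": joint torques, N m; "ee_pos": TCP position; "orientation": TCP orientation; "ft_force": force on the tool from outside, world axes, zero at the start; "moment": the same for the moment, N m; "width": finger opening in mm.
Only numpy, scipy, OpenCV 4.12 (cv2) and the standard library are available. Lean on these libraries where they do the work, as an engineer would, in place of code of your own. Each camera call takes 0.05 s, during which the arm holds its last target.

TASK

Shut the tin parts hopper before the table is swept: with your fingertips push its drop flap up until it is fully closed, so that the flap itself pushes in the green collet overhanging the sill, and then tip the open lid over from behind and ease it down, without slamming, until its lip covers the flap's edge and it is fully shut. Work gently so as not to dent the tin. Pick nothing up, keep your fingers off the collet, and leave the other loose parts where they lie.

Things in the scene. Friction and masses are not known exactly. Their poses are not given: they have to be found in the camera images.
- hopper: Tin hopper screwed down, 120 deep (x), 160 wide (y), 110 mm high, open top; flanges 25 mm wide, 3 mm high on its y sides. Origin: centre of underside, on the table. -x is its front (flap), +x the rear (lid hinge), y along both hinges, z up. Mouth floor 45 mm above the table; front sill at x = -60 mm. Its front faces the robot's right (world -y), give or take 40 degrees. Carries flap and lid.
- flap (a joint): Angle of the bright tin drop flap, rad: 0 = fully closed, upright against the front; grows as the free top edge leans outward, away from the hopper (stop at 1.1). Starts ajar at 0.65 to 0.95. Stiff hinge (about 0.10 N m): it stays where it is left; 1 to 4 N at the free edge moves it. No latch.
- flap_hinge (a point): Middle of the flap's hinge line, at x = -62.5, z = 25 mm in the hopper's frame; the hinge runs along the hopper's y.
- flap_edge (a point): Middle of the flap's free edge, 85 mm from the hinge, on the outer face. The flap is 160 mm wide, 2 mm thick, with a rolled hem of 6 mm diameter along the free edge (standing 3 mm out from the outer face). The outer face passes through the hinge line.
- lid (a joint): Angle of the bright tin lid, rad: 0 = fully shut, level on the rim; 1.57 = upright at the rear; above that leaning back (stop at 1.9). Starts open at 1.5 to 1.8. Stiff hinge (about 0.20 N m): it stays at any angle, does not fall by itself, and must be pushed all the way, with 1 to 4 N near its free edge. No latch.
- lid_hinge (a point): Middle of the lid's hinge line, at x = 60, z = 111 mm in the hopper's frame (rear top edge); the hinge runs along the hopper's y.
- lid_edge (a point): Middle of the lid's free edge, 132 mm from the hinge, on the outer face. Lid 170 mm wide, 2.5 mm thick; its outer face (the top when shut) lies 2.5 mm off the hinge line. A 10 mm lip along the free edge is folded to the inner side and comes down in front of the flap's edge when shut. Standing open, the outer face looks to the hopper's rear (+x).
- collet: Verdigris-green brass hand collet, a flange 28 mm in diameter and 6 mm high with a boss 18 mm in diameter up to 16 mm. Origin: centre of its underside; z up. It lies loose and flat on the floor of the hopper's mouth, overhanging the sill by 6 to 11 mm; the closing flap slides it in.
- escape_wheel: Loose brass escape wheel lying flat, 62 mm in diameter, 4 mm thick, hub 12 mm high; origin at the centre of its underside. Leave alone.
- pallet_arbor: Loose steel pallet arbor, 86 mm long, 8 mm thick, with dark pallets across it 48 mm wide; origin below its middle, along x. Leave alone.
- peg: Loose boxwood peg standing upright, 18 mm in diameter, 52 mm high; origin at the centre of its foot. Leave alone.
- loupe: Loose black eye loupe standing on its wide end, 38 mm in diameter, 26 mm high; origin at the centre of its foot. Leave alone.
- oil_pot: Loose oil pot, dark wood foot 40 mm in diameter with an amber glass top, 35 mm high; origin at the centre of its foot. Leave alone.
- screwdriver: Loose screwdriver, 150 mm long, lying near the table's right front; origin at the underside. Leave alone.
Things that resemble listed ones, but are neither listed nor needed, are in the scene too. Leave any orange or red look-alike of the hopper alone.

How it is judged:
By the outcome, as a careful person would: the job done as asked, in the order asked, and still so for the second after the job is handed in, with the robot touching nothing.
It also fails if it takes over 54 s, if anything falls off the work surface, if the arm or the gripper's body presses on something with over 40 N, if the wrist force passes 120 N, or if a joint passes its speed limit or range.

## Working session

There is one attempt and no reset: what is moved stays moved. The work goes in short steps, Python scripts to look and compute and a tool call to move; the robot and the scene stay as the last step left them, time stands still between calls to the robot, and variables do not carry over. Pictures are saved under pics/ and viewed, and the job is handed in when it is done.

Besides the shell and the picture viewer there is one more tool, called by a JSON object that holds its "api" and its "payload". jog_arm: Moves the arm, as the interface text tells. Its arguments: {"type":"object","properties":{"steps":{"type":"array"}},"required":["steps"]}

```bash
mkdir -p pics; ls; cat > h.py <<'E'
import numpy as np, cv2
from workcell import ctrl
from scipy.spatial.transform import Rotation as R
def save(n,f,crop=None,s=1):
    im=ctrl.get_image(n); np.save('pics/%s.npy'%f,im)
    b=im[:,:,::-1]
    if crop: b=b[crop[1]:crop[3],crop[0]:crop[2]]
    if s!=1: b=cv2.resize(b,None,fx=s,fy=s,interpolation=cv2.INTER_CUBIC)
    cv2.imwrite('pics/%s.png'%f,b); return im
E
python3 - <<'E'
from h import *
save('top','t0');save('side','s0')
for n in('top','side','wrist'): print(n,ctrl.camera_info(n))
print(ctrl.get_obs())
E
```

```text
pics
top {'fx': 367.9992434021563, 'fy': 367.9992434021563, 'cx': 253.03473836957784, 'cy': 194.1213788484032, 'dist': array([0.02180236, 0.        , 0.        , 0.        , 0.        ]), 'origin': array([436.32687559, -38.13921227, 937.39702256]), 'attitude': array([-2.15504306,  2.20562772, -0.11141496])}
side {'fx': 360.40335192796243, 'fy': 360.40335192796243, 'cx': 254.69463485922844, 'cy': 186.45132795018264, 'dist': array([-0.0279237,  0.       ,  0.       ,  0.       ,  0.       ]), 'origin': array([ 739.44434024, -733.50429458,  684.23294376]), 'attitude': array([-2.2432151 , -0.33011992,  0.15221829])}
wrist {'fx': 343.82574894052306, 'fy': 343.82574894052306, 'cx': 256.54462281285953, 'cy': 191.84578681506704, 'dist': array([-0.02016675,  0.        ,  0.        ,  0.        ,  0.        ]), 'T_tool_cam': array([[-4.80190904e-04, -9.61923220e-01, -2.73319390e-01,
         7.45137618e+01],
       [ 9.99999680e-01, -6.36806952e-04,  4.84300227e-04,
         1.51604622e-01],
       [-6.39911322e-04, -2.73319070e-01,  9.61923217e-01,
         2.15774696e+01],
       [ 0.00000000e+00,  0.00000000e+00,  0.00000000e+00,
         1.00000000e+00]])}
{'t': 0.1, 'qpos': array([-1.34099047e+00,  4.23753681e-01,  1.63058704e+00, -1.31899197e-06,
        1.08859415e+00, -1.89880132e-02]), 'qvel': array([ 7.77629907e-05, -1.41861340e-03, -2.81321872e-03, -8.98553399e-04,
        6.59799540e-04, -7.09994408e-04]), 'joint_torque': array([-6.16634352e-04, -5.45616710e+01, -2.74321246e+01,  6.45086635e-02,
        1.87926181e-02, -3.39510564e-05]), 'ee_pos': array([ 153.87352944, -605.51101475,  403.99639428]), 'orientation': array([-3.11599208e+00, -3.89632715e-01,  2.23557900e-04]), 'ft_force': array([-0.64167316,  0.12464823, -0.07605608]), 'moment': array([ 0.0159098 ,  0.03662917, -0.00163285]), 'width': 87.55929192230427}
```

View pics/t0.png

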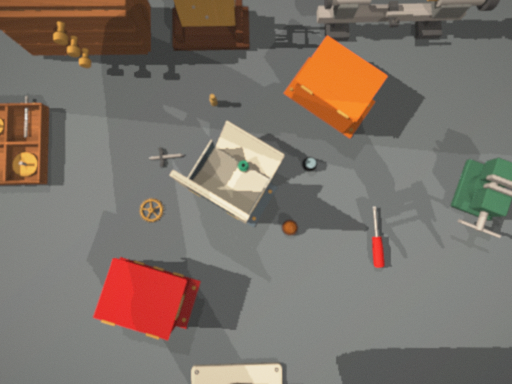

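View pics/s0.png

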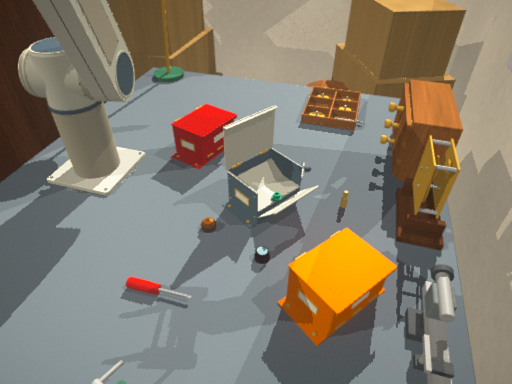

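Candidates for the hopper: grey/white tin one at top (235,170), red one at (150,297), and orange one at (337,85). I choose the bare tin one with an open lid and the green collet, and will check it in a close crop.

```bash
python3 - <<'E'
from h import *
for n in('top','side'):
    im=save(n,n+'1',(140,90,340,260) if n=='top' else (190,90,350,240),4)
    for t in('hopper','flap_hinge','flap_edge','lid_hinge','lid_edge','collet'):
        print(n,t,[(round(d['p'],2),np.round(d['uv'],1).tolist()) for d in ctrl.landmark_of(t,n)][:4])
print(ctrl.get_obs()['t'])
E
```

```text
top hopper [(0.93, [231.5, 186.4]), (0.76, [153.7, 293.9]), (0.62, [327.7, 98.6])]
top flap_hinge [(0.79, [244.8, 164.2]), (0.54, [157.2, 267.7]), (0.26, [206.9, 202.2])]
top flap_edge [(0.61, [145.9, 271.9]), (0.55, [256.0, 135.3])]
top lid_hinge [(0.89, [210.4, 203.1]), (0.71, [322.5, 102.9]), (0.6, [132.1, 329.0])]
top lid_edge [(0.93, [358.9, 53.0]), (0.9, [204.2, 200.7]), (0.88, [149.3, 267.9])]
top collet [(0.47, [244.8, 165.3])]
side hopper [(0.93, [205.6, 147.5]), (0.93, [331.3, 297.8]), (0.61, [267.7, 197.0])]
side flap_hinge [(0.77, [216.1, 147.0]), (0.74, [353.9, 310.7]), (0.66, [280.3, 204.5])]
side flap_edge [(0.8, [216.3, 125.0]), (0.77, [297.8, 200.0]), (0.67, [360.8, 287.9])]
side lid_hinge [(0.94, [316.8, 246.8]), (0.88, [190.5, 115.8]), (0.77, [254.1, 158.1])]
side lid_edge [(0.93, [368.5, 289.4]), (0.74, [216.8, 123.4]), (0.63, [248.0, 112.6])]
side collet [(0.67, [342.8, 204.5]), (0.55, [251.7, 158.0]), (0.51, [275.6, 198.7])]
0.8
```

View pics/top1.png

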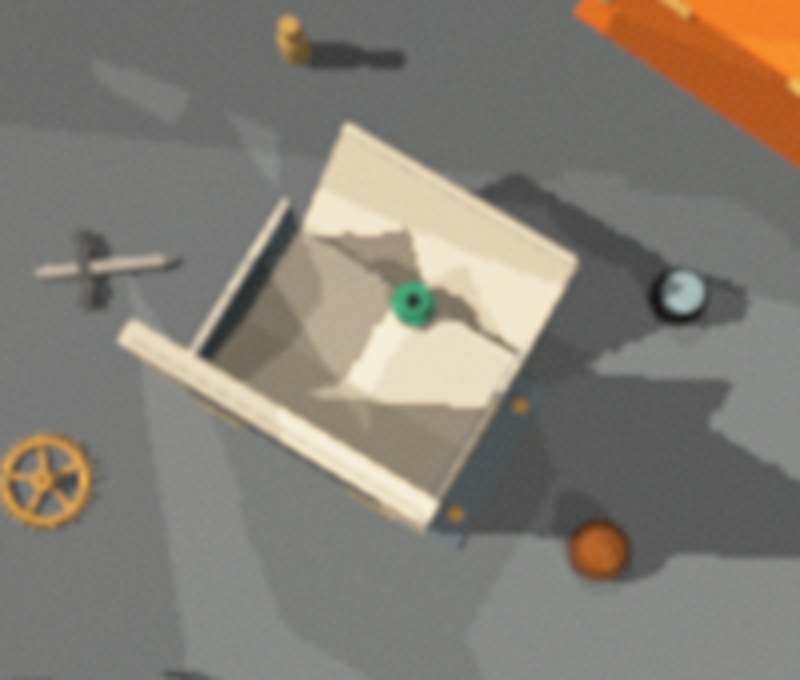

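View pics/side1.png

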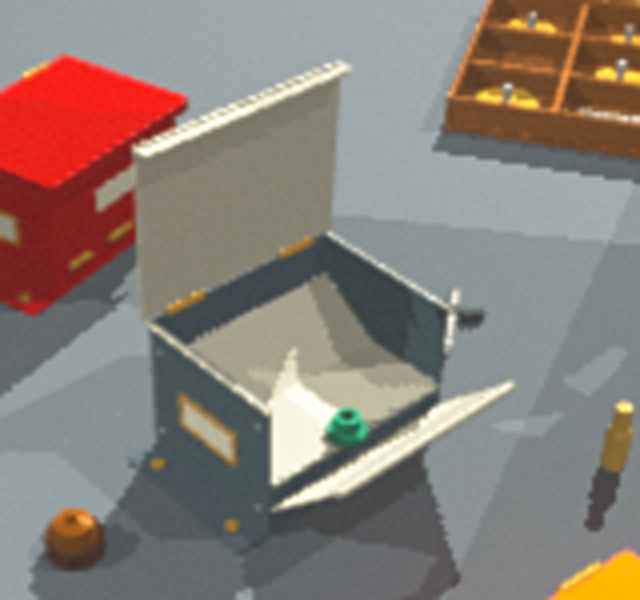

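```bash
cat >> h.py <<'E'
CI={n:ctrl.camera_info(n) for n in('top','side')}
def proj(P,n):
    c=CI[n]; Rw=R.from_rotvec(c['attitude']).as_matrix()
    rv=cv2.Rodrigues(Rw.T)[0]; tv=-Rw.T@c['origin']
    K=np.array([[c['fx'],0,c['cx']],[0,c['fy'],c['cy']],[0,0,1.]])
    return cv2.projectPoints(np.asarray(P,float).reshape(-1,1,3),rv,tv,K,c['dist'])[0].reshape(-1,2)
def hop(P,q):  # hopper frame -> world
    Rz=R.from_euler('z',q[2]).as_matrix()
    return np.asarray(P,float).reshape(-1,3)@Rz.T+np.array([q[0],q[1],0])
def flapP(r,y,a,n=0):  # r along flap from hinge, n outward off the outer face
    return [-62.5-r*np.sin(a)-n*np.cos(a), y, 25+r*np.cos(a)-n*np.sin(a)]
def lidP(r,y,a,n=2.5): # n off hinge line to outer side
    return [60-r*np.cos(a)+n*np.sin(a), y, 111+r*np.sin(a)+n*np.cos(a)]
E
cat > fit.py <<'E'
from h import *
from scipy.optimize import least_squares
def model(q):
    x,y,th,f,l=q
    o=[]
    o+=[('top',flapP(86,-80,f),(226.8,120.8)),('top',flapP(86,80,f),(284.5,155.5)),
    ('side',flapP(86,80,f),(276.2,213.5)),('side',flapP(86,-80,f),(318.8,186)),
    ('side',lidP(132,85,l,0),(224.2,128)),('side',lidP(132,-85,l,0),(277,106.5)),
    ('side',[60,80,110],(227.5,170.5)),('side',[60,-80,110],(272,148.3)),
    ('side',[-60,80,110],(257.5,193.3)),('side',[-60,-80,110],(302,168)),
    ('top',[-60,-80,110],(212,140.5)),]
    return o
def res(q):
    r=[]
    for n,P,uv in model(q): r.append(proj(hop(P,q),n)[0]-uv)
    return np.array(r)
b=None
for th in(2.2,2.5,2.8):
    s=least_squares(lambda q:res(q).ravel(),[500,0,th,.8,1.65],loss='soft_l1',x_scale=[10,10,.1,.1,.1])
    if b is None or s.cost<b.cost:b=s
print(np.round(b.x,3),b.cost);print(np.round(res(b.x),1))
q=b.x
for n in('top','side'):
    im=ctrl.get_image(n)[:,:,::-1]; im=cv2.resize(im,None,fx=4,fy=4)
    def pl(Ps,c):
        p=(proj(hop(Ps,q),n)*4+1.5).astype(int); cv2.polylines(im,[p.reshape(-1,1,2)],True,c,1)
    pl([[-60,-80,110],[-60,80,110],[60,80,110],[60,-80,110]],(0,0,255))
    pl([[-60,-105,0],[-60,105,0],[60,105,0],[60,-105,0]],(0,255,255))
    pl([flapP(0,-80,q[3]),flapP(0,80,q[3]),flapP(85,80,q[3]),flapP(85,-80,q[3])],(255,0,255))
    pl([lidP(0,-85,q[4]),lidP(0,85,q[4]),lidP(132,85,q[4]),lidP(132,-85,q[4])],(255,128,0))
    x0,y0=(140,90) if n=='top' else (190,90)
    cv2.imwrite('pics/fit_%s.png'%n,im[y0*4:y0*4+600,x0*4:x0*4+800])
np.save('q.npy',q)
E
python3 fit.py
```

```text
[546.225   8.076   2.57    0.774   1.516] 5.133689246902592
[[-0.  -1.6]
 [ 0.3 -1.4]
 [-2.4 -0.1]
 [-0.1 -0.3]
 [ 0.3  0.1]
 [-0.5  0.1]
 [-0.5 -0.2]
 [-0.4  0.2]
 [-0.8 -0.4]
 [ 0.1 -0.5]
 [-0.3 -1.5]]
```

View pics/fit_top.png

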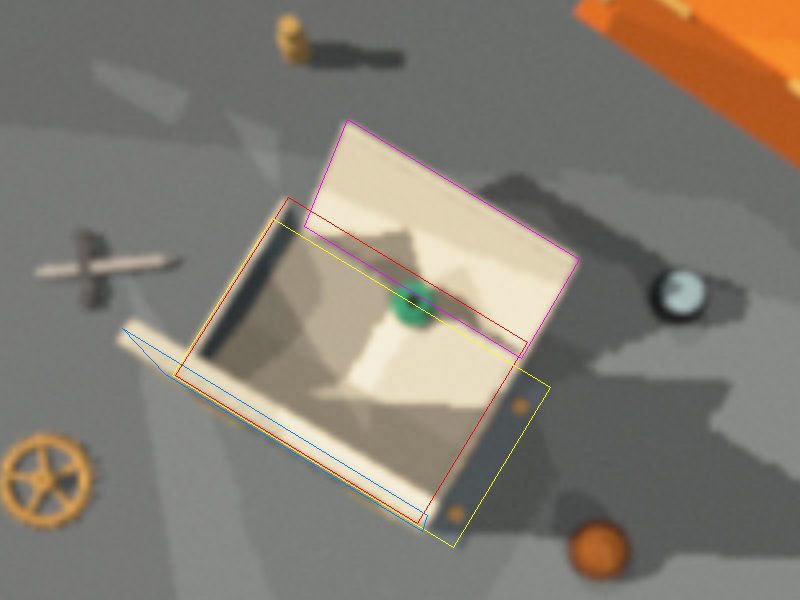

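View pics/fit_side.png

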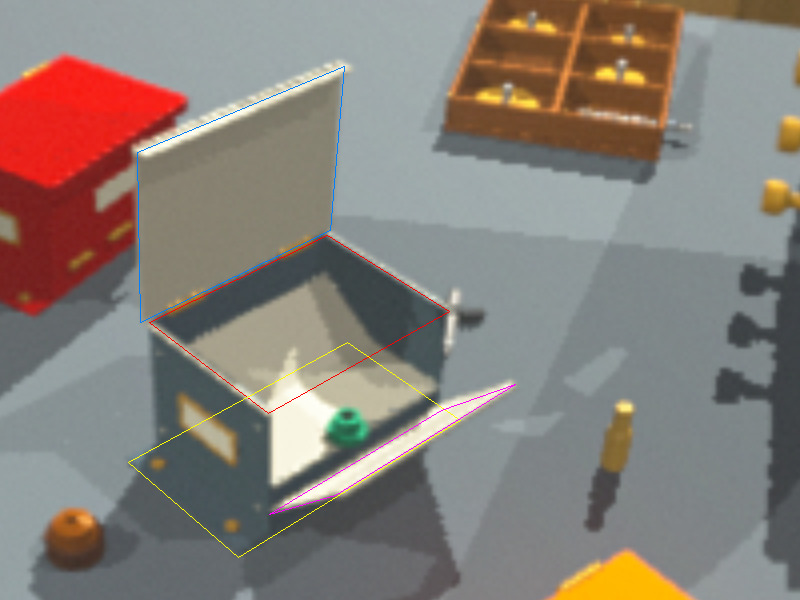

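```bash
cat >> h.py <<'E'
def inv(uv,n,z):
    c=CI[n];Rw=R.from_rotvec(c['attitude']).as_matrix()
    K=np.array([[c['fx'],0,c['cx']],[0,c['fy'],c['cy']],[0,0,1.]])
    p=cv2.undistortPoints(np.array(uv,float).reshape(-1,1,2),K,c['dist']).reshape(-1,2)
    d=np.c_[p,np.ones(len(p))]@Rw.T
    return c['origin']+d*((z-c['origin'][2])/d[:,2])[:,None]
def unhop(P,q):
    Rz=R.from_euler('z',q[2]).as_matrix()
    return (np.asarray(P,float)-[q[0],q[1],0])@Rz
def st():
    q=np.load('q.npy'); o=ctrl.get_obs()
    Rm=R.from_rotvec(o['orientation']).as_matrix()
    tip=o['ee_pos']+Rm[:,2]*ctrl.tip_reach
    Fh=np.array(o['ft_force'])@R.from_euler('z',q[2]).as_matrix()
    print('t',round(o['t'],2),'tip hop',np.round(unhop(tip,q),1)[0] if unhop(tip,q).ndim>1 else np.round(unhop(tip,q),1),'toolz',np.round(Rm[:,2],3),'yaw x',round(np.degrees(np.arctan2(Rm[1,0],Rm[0,0])),2),'w',round(o['width'],1),'Fhop',np.round(Fh,1),'q',np.round(o['qpos'],2))
    return o,Rm,tip,q
E
python3 - <<'E'
from h import *
o,Rm,tip,q=st()
for nm,uv,z in [('orange corners',[(285,95),(329,38),(385,72),(350,137)],112),('peg',[(213,97)],50),('loupe',[(310,164)],26),('arbor',[(163,157)],5),('oil',[(290,228)],30),('red',[(124,258),(200,290),(96,303)],112)]:
    w=inv(uv,'top',z); print(nm,np.round(w).tolist(),'hop',np.round(unhop(w,q)).tolist())
print(inv([(244,166)],'top',61), unhop(inv([(244,166)],'top',61),q))
# targets
for P in([-150,0,70],[85,0,225]): print(P,hop(P,q))
E
```

```text
t 0.9 tip hop [ -2.3 728.5 222.7] toolz [-0.  0. -1.] yaw x 14.25 w 88.0 Fhop [-0.4 -0.8  0.5] q [-1.34  0.42  1.63 -0.    1.09 -0.02]
orange corners [[739.0, -128.0, 112.0], [873.0, -235.0, 112.0], [789.0, -361.0, 112.0], [637.0, -273.0, 112.0]] hop [[-236.0, 10.0, 112.0], [-406.0, 27.0, 112.0], [-404.0, 179.0, 112.0], [-229.0, 187.0, 112.0]]
peg [[760.0, 44.0, 50.0]] hop [[-161.0, -146.0, 50.0]]
loupe [[592.0, -194.0, 26.0]] hop [[-148.0, 146.0, 26.0]]
arbor [[621.0, 178.0, 5.0]] hop [[29.0, -184.0, 5.0]]
oil [[433.0, -138.0, 30.0]] hop [[16.0, 184.0, 30.0]]
red [[376.0, 239.0, 112.0], [303.0, 73.0, 112.0], [282.0, 298.0, 112.0]] hop [[268.0, -102.0, 112.0], [240.0, 77.0, 112.0], [379.0, -101.0, 112.0]]
[[584.28306416 -29.04717257  61.        ]] [[-52.09450484  10.61661201  61.        ]]
[-150, 0, 70] [[672.35480361 -73.11039015  70.        ]]
[85, 0, 225] [[474.75081257  54.08105109 225.        ]]
```

{"api": "jog_arm", "payload": {"steps": [[[0.0317, -0.0194, 0.001, 0, 0, 0, 1], [0.0317, -0.0194, 0, 0, 0, 0, 1], [0.0317, -0.0194, 0, 0, 0, 0, 1], [0.0317, -0.0194, 0, 0, 0, 0, 1], [0.0317, -0.0194, 0, 0, 0, 0, 1], [0.0317, -0.0194, 0, 0, 0, 0, 1], [0.0317, -0.0194, 0, 0, 0, 0, 1], [0.0317, -0.0194, 0, 0, 0, 0, 1], [0.0317, -0.0194, 0, 0, 0, 0, 1], [0.0317, -0.0194, 0, 0, 0, 0, 1], [0.0317, -0.0194, 0, 0, 0, 0, 1], [0.0317, -0.0194, 0, 0, 0, 0, 1], [0.0317, -0.0194, 0, 0, 0, 0, 1], [0.0317, -0.0194, 0, 0, 0, 0, 1], [0.0317, -0.0194, 0, 0, 0, 0, 1], [0.0317, -0.0194, 0, 0, 0, 0, 1], [0.0317, -0.0194, 0, 0, 0, 0, 1], [0.0317, -0.0194, 0, 0, 0, 0, 1], [0.0317, -0.0194, 0, 0, 0, 0, 1], [0.0317, -0.0194, 0, 0, 0, 0, 1]]]}}

```text
t: 2.57
ee_pos: [673.9, -72.0, 403.7]
orientation: [3.117, 0.39, 0.0]
ft_force: [-0.7, 0.5, 1.0]
width: 0.6
```

{"api": "jog_arm", "payload": {"steps": [[[0, 0, 0, 0, 0, -7, 1], [0, 0, 0, 0, 0, -7, 1], [0, 0, 0, 0, 0, -7, 1], [0, 0, 0, 0, 0, -7, 1], [0, 0, 0, 0, 0, -7, 1], [0, 0, 0, 0, 0, -7, 1], [0, 0, 0, 0, 0, -7, 1], [0, 0, 0, 0, 0, -7, 1], [0, 0, 0, 0, 0, -7, 1], [0, 0, 0, 0, 0, -7, 1], [0, 0, 0, 0, 0, -7, 1], [0, 0, 0, 0, 0, -7, 1], [0, 0, 0, 0, 0, -7, 1], [0, 0, 0, 0, 0, -7, 1], [0, 0, 0, 0, 0, -7, 1], [0, 0, 0, 0, 0, -7, 1], [0, 0, 0, 0, 0, -7, 1], [0, 0, 0, 0, 0, -7, 1], [0, 0, 0, 0, 0, -7, 1], [0, 0, 0, 0, 0, 0, 1]]]}}

```text
t: 4.23
ee_pos: [672.8, -73.6, 403.6]
orientation: [-0.879, -3.016, 0.0]
ft_force: [0.2, 0.2, -0.5]
width: 0.7
```

```bash
python3 - <<'E'
from h import *
st(); save('side','s2'); save('wrist','w2')
E
```

```text
t 4.23 tip hop [-1.506e+02  2.000e-01  2.216e+02] toolz [-0. -0. -1.] yaw x 147.5 w 0.7 Fhop [-0.1 -0.3 -0.5] q [-0.13  0.5   1.51 -0.    1.13 -1.13]
```

View pics/s2.png

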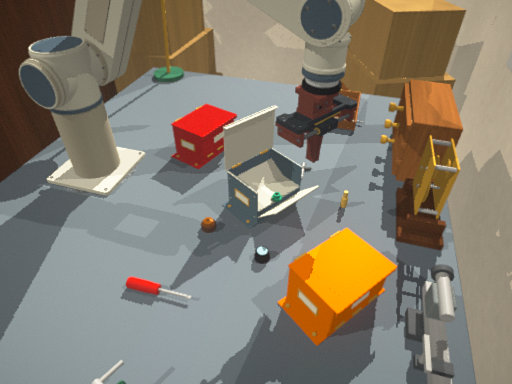

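View pics/w2.png

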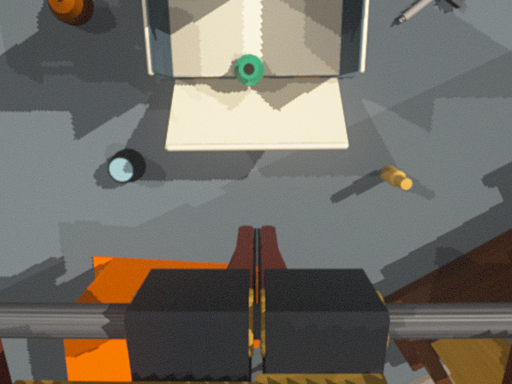

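{"api": "jog_arm", "payload": {"steps": [[[0, 0, 0.02, 0, 0, 0, 1], [0, 0, 0.02, 0, 0, 0, 1], [0, 0, 0.02, 0, 0, 0, 1], [0, 0, 0.02, 0, 0, 0, 1], [0, 0, 0.02, 0, 0, 0, 1], [0, 0, 0.02, 0, 0, 0, 1], [0, 0, 0.02, 0, 0, 0, 1], [0, 0, 0.017, 0, 0, 0, 1], [0, 0, 0, 0, 0, 0, 1]]]}}

```text
t: 5.08
ee_pos: [671.4, -73.4, 242.9]
orientation: [-0.889, -3.007, 0.001]
ft_force: [-1.1, 0.2, -0.3]
width: 0.3
```

```bash
python3 - <<'E'
from h import *
st(); save('side','s3',(190,90,350,240),4)
E
```

```text
t 5.08 tip hop [-148.4    1.2   60.9] toolz [-0.006  0.001 -1.   ] yaw x 147.06 w 0.3 Fhop [ 1.1  0.4 -0.3] q [-0.13  0.69  1.59  0.    0.87 -1.12]
```

View pics/s3.png

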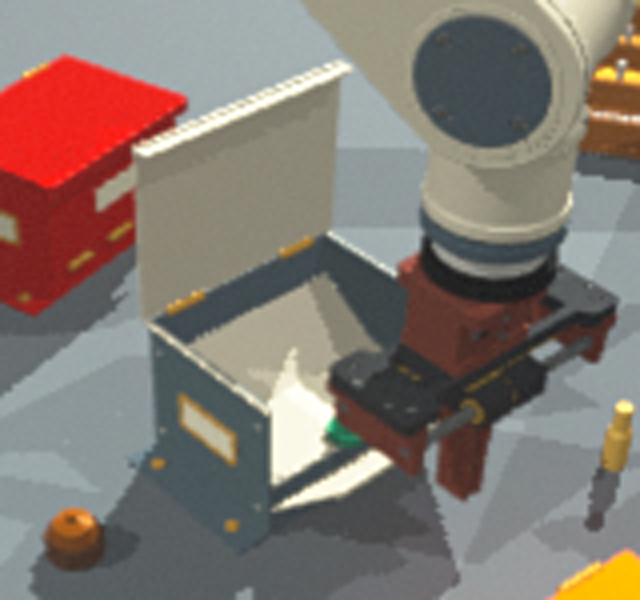

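{"api": "jog_arm", "payload": {"steps": [[[0.004, 0, 0, 0, 0, 0, 1], [0.004, 0, 0, 0, 0, 0, 1], [0.003, 0, -0.001, 0, 0, 0, 1], [0.003, 0, -0.001, 0, 0, 0, 1], [0.003, 0, -0.001, 0, 0, 0, 1], [0.003, 0, -0.001, 0, 0, 0, 1], [0.003, 0, -0.001, 0, 0, 0, 1], [0.003, 0, -0.001, 0, 0, 0, 1], [0.003, 0, -0.001, 0, 0, 0, 1], [0.003, 0, -0.001, 0, 0, 0, 1], [0.003, 0, -0.001, 0, 0, 0, 1], [0.003, 0, -0.001, 0, 0, 0, 1], [0.003, 0, -0.001, 0, 0, 0, 1], [0.003, 0, -0.001, 0, 0, 0, 1], [0.003, 0, -0.001, 0, 0, 0, 1], [0.003, 0, -0.001, 0, 0, 0, 1], [0.003, 0, -0.001, 0, 0, 0, 1], [0.003, 0, -0.001, 0, 0, 0, 1], [0.002, 0, 0, 0, 0, 0, 1], [0.001, 0, 0, 0, 0, 0, 1]]]}}

```text
t: 6.8
ee_pos: [622.8, -41.4, 262.6]
orientation: [-0.885, -3.014, 0.0]
ft_force: [1.5, -1.5, 1.8]
width: 0.6
```

```bash
python3 - <<'E'
from h import *
st(); save('side','s4',(190,90,350,240),4); save('wrist','w4')
E
```

```text
t 6.8 tip hop [-91.1   0.2  80.6] toolz [-0.001  0.    -1.   ] yaw x 147.27 w 0.6 Fhop [-2.1  0.4  1.8] q [-0.09  0.6   1.71  0.    0.83 -1.08]
```

View pics/s4.png

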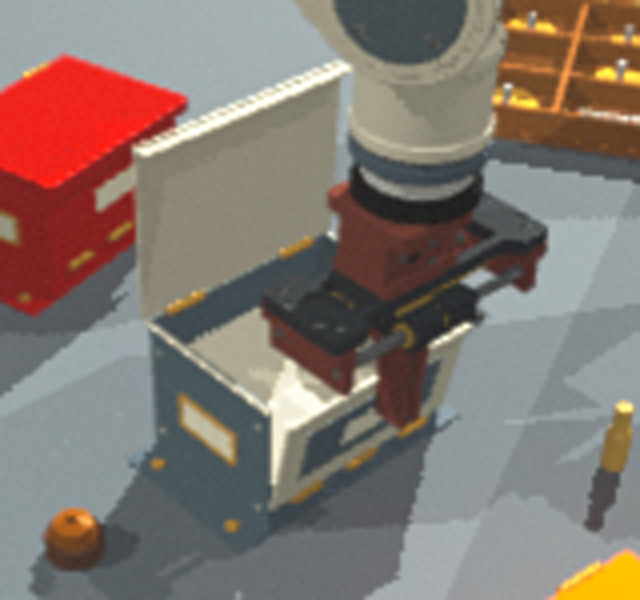

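View pics/w4.png

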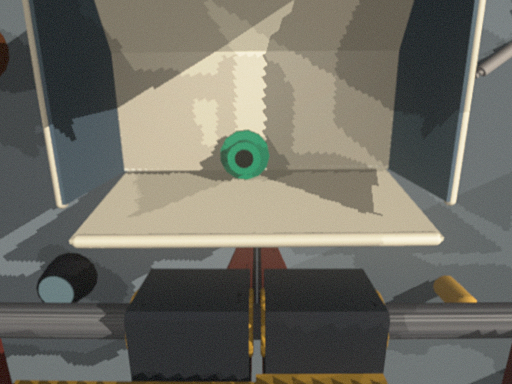

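{"api": "jog_arm", "payload": {"steps": [[[0.001, 0, 0, 0, 0, 0, 1], [0.001, 0, 0, 0, 0, 0, 1], [0.001, 0, 0, 0, 0, 0, 1], [0.001, 0, 0, 0, 0, 0, 1], [0.001, 0, 0, 0, 0, 0, 1], [0.001, 0, 0, 0, 0, 0, 1], [0.001, 0, 0, 0, 0, 0, 1], [0.001, 0, 0, 0, 0, 0, 1], [0.001, 0, 0, 0, 0, 0, 1], [0.001, 0, 0, 0, 0, 0, 1], [0, 0, 0, 0, 0, 0, 1]]]}}

```text
t: 7.82
ee_pos: [614.6, -36.1, 262.6]
orientation: [-0.885, -3.014, -0.0]
ft_force: [0.4, -0.5, 1.5]
width: 0.2
```

{"api": "jog_arm", "payload": {"steps": [[[0.001, 0, 0, 0, 0, 0, 1], [0.001, 0, 0, 0, 0, 0, 1], [0.001, 0, 0, 0, 0, 0, 1], [0.001, 0, 0, 0, 0, 0, 1], [0, 0, 0, 0, 0, 0, 1]]]}}

```text
t: 8.23
ee_pos: [611.3, -34.0, 262.6]
orientation: [-0.885, -3.014, -0.0]
ft_force: [0.7, -1.2, 0.9]
width: 0.5
```

```bash
python3 - <<'E'
from h import *
st(); save('wrist','w5')
E
```

```text
t 8.23 tip hop [-77.4   0.2  80.6] toolz [-0.  0. -1.] yaw x 147.26 w 0.5 Fhop [-1.3  0.6  0.9] q [-0.07  0.59  1.74  0.    0.81 -1.07]
```

View pics/w5.png

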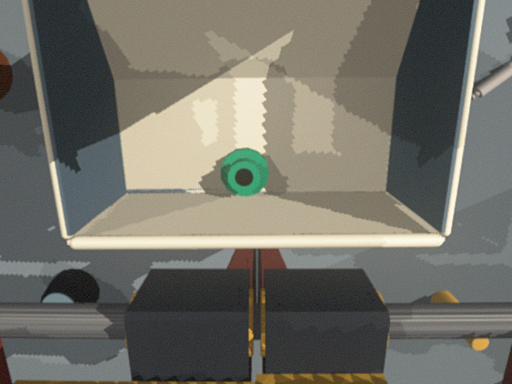

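{"api": "jog_arm", "payload": {"steps": [[[0.0005, 0, 0, 0, 0, 0, 1], [0.0005, 0, 0, 0, 0, 0, 1], [0.0005, 0, 0, 0, 0, 0, 1], [0.0005, 0, 0, 0, 0, 0, 1], [0, 0, 0, 0, 0, 0, 1]]]}}

```text
t: 8.7
ee_pos: [609.7, -33.0, 262.7]
orientation: [-0.885, -3.014, 0.0]
ft_force: [0.5, -0.6, 0.8]
width: 0.2
```

{"api": "jog_arm", "payload": {"steps": [[[0.0005, 0, 0, 0, 0, 0, 1], [0.0005, 0, 0, 0, 0, 0, 1], [0, 0, 0, 0, 0, 0, 1]]]}}

```text
t: 8.95
ee_pos: [609.2, -32.7, 262.8]
orientation: [0.885, 3.013, -0.0]
ft_force: [3.2, -3.6, -0.4]
width: 0.5
```

```bash
python3 - <<'E'
from h import *
st(); save('wrist','w6')
E
```

```text
t 8.95 tip hop [-75.3   0.1  80.8] toolz [ 0.001 -0.001 -1.   ] yaw x 147.26 w 0.5 Fhop [-4.7  1.2 -0.4] q [-0.07  0.59  1.74 -0.    0.81 -1.07]
```

View pics/w6.png

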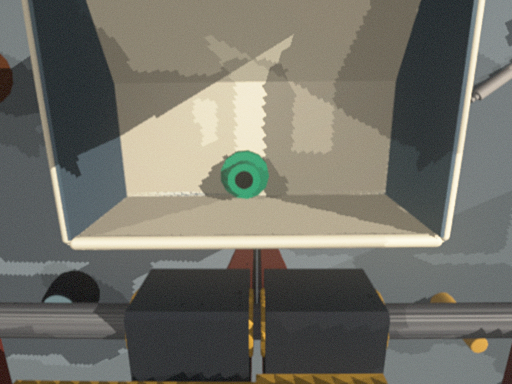

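{"api": "jog_arm", "payload": {"steps": [[[0.0005, 0, 0, 0, 0, 0, 1], [0, 0, 0, 0, 0, 0, 1], [0, 0, 0, 0, 0, 0, 1]]]}}

```text
t: 9.25
ee_pos: [609.1, -32.6, 262.8]
orientation: [0.885, 3.012, -0.0]
ft_force: [4.6, -4.2, -2.8]
width: 0.3
```

```bash
python3 - <<'E'
from h import *
st()
E
```

```text
t 9.25 tip hop [-75.2   0.1  80.8] toolz [ 0.002 -0.001 -1.   ] yaw x 147.26 w 0.3 Fhop [-6.2  1.1 -2.8] q [-0.07  0.59  1.74 -0.    0.81 -1.07]
```

{"api": "jog_arm", "payload": {"steps": [[[-0.002, 0, 0, 0, 0, 0, 1], [-0.008, 0, 0, 0, 0, 0, 1], [-0.01, 0, 0, 0, 0, 0, 1], [-0.01, 0, 0, 0, 0, 0, 1], [0, 0, -0.02, 0, 0, 0, 1], [0, 0, -0.03, 0, 0, 0, 1], [0, 0, -0.03, 0, 0, 0, 1], [0, 0, -0.03, 0, 0, 0, 1], [0, 0, -0.03, 0, 0, 0, 1], [0, 0, -0.03, 0, 0, 0, 1], [0, 0, -0.03, 0, 0, 0, 1], [0, 0, 0, 0, 0, 0, 1]]]}}

```text
t: 10.25
ee_pos: [635.6, -48.9, 469.7]
orientation: [0.883, 3.004, 0.003]
ft_force: [0.5, -0.3, 0.8]
width: 0.5
```

```bash
python3 - <<'E'
from h import *
st(); save('side','s7',(190,90,350,240),4);save('wrist','w7')
E
```

```text
t 10.25 tip hop [-107.6   -1.3  287.7] toolz [ 0.01  -0.001 -1.   ] yaw x 147.24 w 0.5 Fhop [-0.6 -0.   0.8] q [-0.1   0.38  1.54  0.    1.21 -1.09]
```

View pics/s7.png

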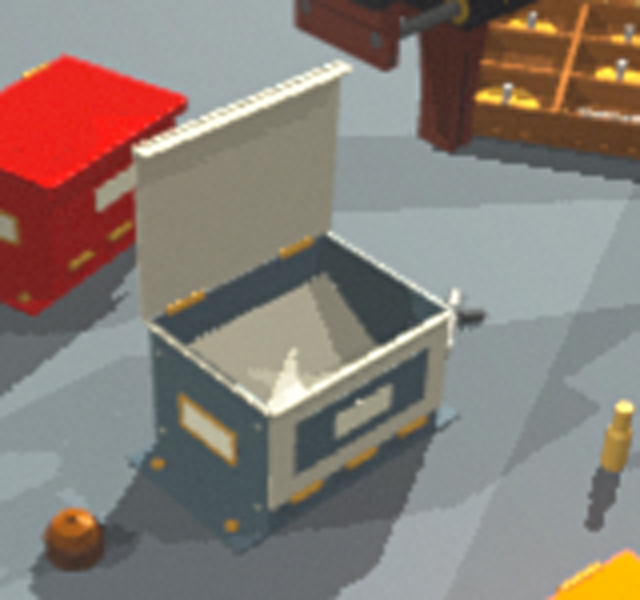

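View pics/w7.png

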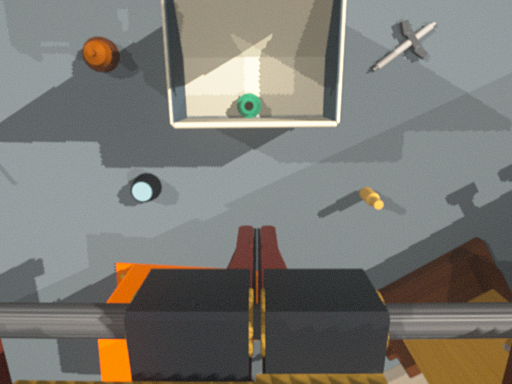

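{"api": "jog_arm", "payload": {"steps": [[[0.01, 0, 0, 0, 0, 0, 1], [0.02, 0, 0, 0, 0, 0, 1], [0.03, 0, 0, 0, 0, 0, 1], [0.03, 0, 0, 0, 0, 0, 1], [0.03, 0, 0, 0, 0, 0, 1], [0.03, 0, 0, 0, 0, 0, 1], [0.03, 0, 0, 0, 0, 0, 1], [0.02, 0, 0, 0, 0, 0, 1], [0.005, 0, 0, 0, 0, 0, 1], [0, 0, 0, 0, 0, 0, 1], [0, 0, 0, 0, 0, 0, 1]]]}}

```text
t: 11.27
ee_pos: [461.6, 62.4, 462.1]
orientation: [-0.885, -3.014, 0.001]
ft_force: [-0.6, 1.1, -0.5]
width: 0.3
```

```bash
python3 - <<'E'
from h import *
st(); save('side','s8');save('wrist','w8')
E
```

```text
t 11.27 tip hop [1.007e+02 2.000e-01 2.801e+02] toolz [-0.001 -0.    -1.   ] yaw x 147.29 w 0.3 Fhop [ 1.1 -0.6 -0.5] q [ 0.11  0.11  1.91 -0.    1.12 -0.89]
```

View pics/s8.png

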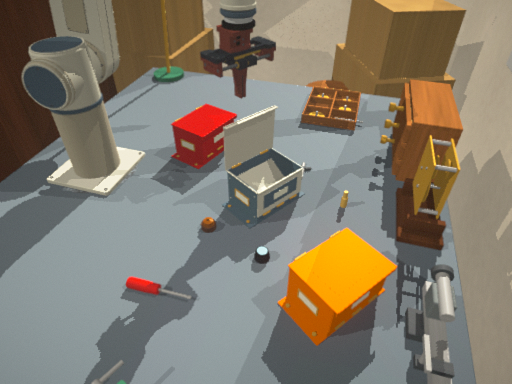

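View pics/w8.png

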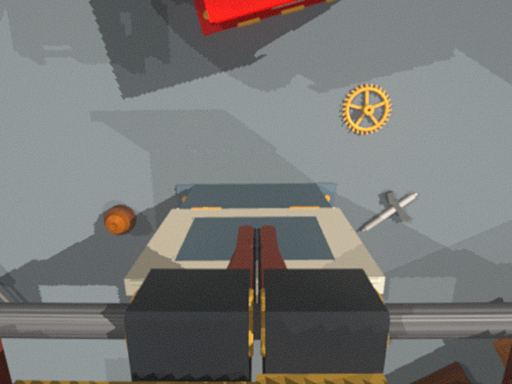

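{"api": "jog_arm", "payload": {"steps": [[[0, 0, 0.015, 0, 0, 0, 1], [0, 0, 0.02, 0, 0, 0, 1], [0, 0, 0.015, 0, 0, 0, 1], [0, 0, 0.007, 0, 0, 0, 1], [-0.008, 0, 0, 0, 0, 0, 1], [-0.008, 0, 0, 0, 0, 0, 1], [-0.006, 0, 0, 0, 0, 0, 1], [-0.003, 0, 0, 0, 0, 0, 1], [0, 0, 0, 0, 0, 0, 1], [0, 0, 0, 0, 0, 0, 1]]]}}

```text
t: 12.2
ee_pos: [482.7, 48.7, 406.1]
orientation: [0.886, 3.013, 0.001]
ft_force: [0.5, 1.5, -0.7]
width: 0.3
```

```bash
python3 - <<'E'
from h import *
st(); save('side','s9',(190,60,350,210),4)
r=112
def T(a): return np.array([60-r*np.cos(a)+2.5*np.sin(a)+10, 111+r*np.sin(a)+2.5*np.cos(a)])
A=[1.516,1.45]+list(np.arange(1.4,-.01,-.1))
p=T(A[0])
for a in A: 
    t=T(a); print(round(a,3),np.round(t,1),'d tool x,z',np.round(t-p,1)*[1,-1]); p=t
E
```

```text
t 12.2 tip hop [7.530e+01 1.000e-01 2.241e+02] toolz [ 0.001  0.    -1.   ] yaw x 147.22 w 0.3 Fhop [ 0.4 -1.5 -0.7] q [ 0.08  0.21  1.93  0.    0.99 -0.92]
1.516 [ 66.4 223. ] d tool x,z [ 0. -0.]
1.45 [ 59.  222.5] d tool x,z [-7.4  0.5]
1.4 [ 53.4 221.8] d tool x,z [-5.6  0.7]
1.3 [ 42.4 219.6] d tool x,z [-11.    2.2]
1.2 [ 31.7 216.3] d tool x,z [-10.7   3.3]
1.1 [ 21.4 211.9] d tool x,z [-10.3   4.3]
1.0 [ 11.6 206.6] d tool x,z [-9.8  5.4]
0.9 [  2.3 200.3] d tool x,z [-9.3  6.3]
0.8 [ -6.2 193.1] d tool x,z [-8.6  7.2]
0.7 [-14.1 185.1] d tool x,z [-7.8  8. ]
0.6 [-21.  176.3] d tool x,z [-7.   8.8]
0.5 [-27.1 166.9] d tool x,z [-6.1  9.4]
0.4 [-32.2 156.9] d tool x,z [-5.1 10. ]
0.3 [-36.3 146.5] d tool x,z [-4.1 10.4]
0.2 [-39.3 135.7] d tool x,z [-3.  10.8]
0.1 [-41.2 124.7] d tool x,z [-1.9 11. ]
-0.0 [-42.  113.5] d tool x,z [-0.8 11.2]
```

View pics/s9.png

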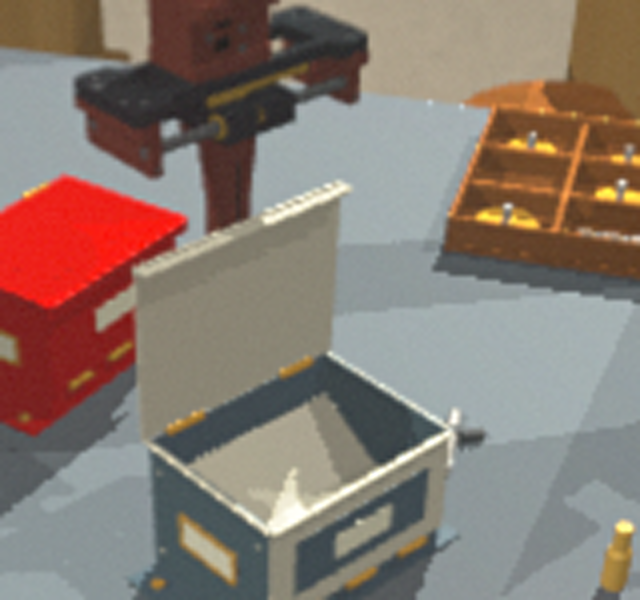

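{"api": "jog_arm", "payload": {"steps": [[[-0.0025, 0, 0, 0, 0, 0, 1], [-0.0025, 0, 0, 0, 0, 0, 1], [-0.0025, 0, 0.0002, 0, 0, 0, 1], [-0.0025, 0, 0.0002, 0, 0, 0, 1], [-0.0025, 0, 0.0002, 0, 0, 0, 1], [-0.0025, 0, 0.0003, 0, 0, 0, 1], [-0.0025, 0, 0.0003, 0, 0, 0, 1], [-0.0025, 0, 0.0003, 0, 0, 0, 1], [-0.0025, 0, 0.0004, 0, 0, 0, 1], [-0.0025, 0, 0.0004, 0, 0, 0, 1], [-0.0025, 0, 0.0005, 0, 0, 0, 1], [-0.0025, 0, 0.0005, 0, 0, 0, 1], [-0.0025, 0, 0.0006, 0, 0, 0, 1]]]}}

```text
t: 13.33
ee_pos: [509.9, 31.3, 401.6]
orientation: [-0.886, -3.014, -0.0]
ft_force: [-0.4, 2.1, 0.6]
width: 0.5
```

```bash
python3 - <<'E'
from h import *
st(); save('side','s10',(190,60,350,210),4)
E
```

```text
t 13.33 tip hop [4.310e+01 2.000e-01 2.196e+02] toolz [-0.  0. -1.] yaw x 147.25 w 0.5 Fhop [ 1.5 -1.5  0.6] q [ 0.04  0.26  1.88  0.    1.   -0.96]
```

View pics/s10.png

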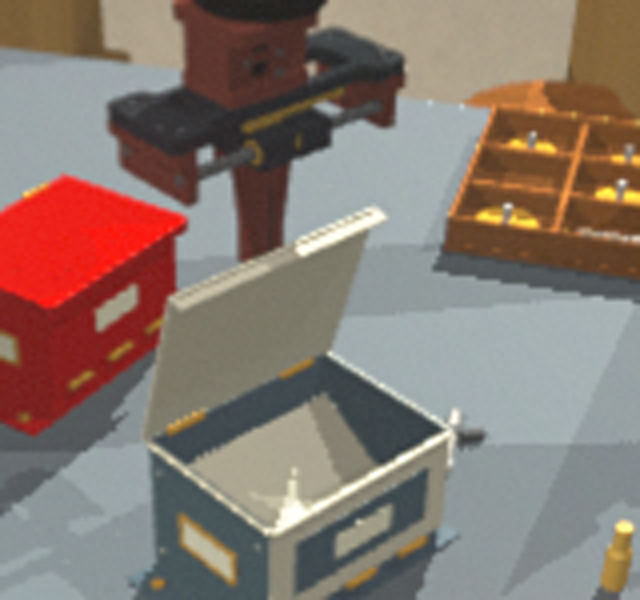

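Contact is as modelled; the lid is tipping. Continue the arc from 1.3 to 0.8.

{"api": "jog_arm", "payload": {"steps": [[[-0.0027, 0, 0.0008, 0, 0, 0, 1], [-0.0027, 0, 0.0008, 0, 0, 0, 1], [-0.0027, 0, 0.0008, 0, 0, 0, 1], [-0.0027, 0, 0.0009, 0, 0, 0, 1], [-0.0026, 0, 0.0011, 0, 0, 0, 1], [-0.0026, 0, 0.0011, 0, 0, 0, 1], [-0.0026, 0, 0.0011, 0, 0, 0, 1], [-0.0026, 0, 0.0011, 0, 0, 0, 1], [-0.0025, 0, 0.0013, 0, 0, 0, 1], [-0.0025, 0, 0.0013, 0, 0, 0, 1], [-0.0024, 0, 0.0014, 0, 0, 0, 1], [-0.0024, 0, 0.0014, 0, 0, 0, 1], [-0.0023, 0, 0.0016, 0, 0, 0, 1], [-0.0023, 0, 0.0016, 0, 0, 0, 1], [-0.0023, 0, 0.0016, 0, 0, 0, 1], [-0.0023, 0, 0.0016, 0, 0, 0, 1], [-0.0022, 0, 0.0018, 0, 0, 0, 1], [-0.0022, 0, 0.0018, 0, 0, 0, 1], [-0.0021, 0, 0.0018, 0, 0, 0, 1], [-0.0021, 0, 0.0018, 0, 0, 0, 1]]]}}

```text
t: 15.05
ee_pos: [550.9, 4.9, 374.9]
orientation: [0.885, 3.014, 0.0]
ft_force: [-0.9, 1.2, 0.7]
width: 0.9
```

```bash
python3 - <<'E'
from h import *
st(); save('side','s11',(190,60,350,210),4)
E
```

```text
t 15.05 tip hop [ -5.7   0.2 192.9] toolz [ 0. -0. -1.] yaw x 147.26 w 0.9 Fhop [ 1.4 -0.5  0.7] q [-0.01  0.35  1.82 -0.    0.97 -1.01]
```

View pics/s11.png

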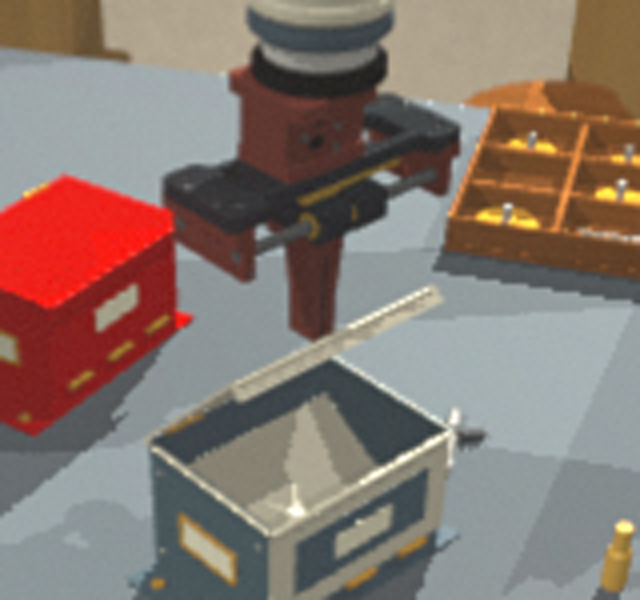

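Now 0.8 → 0.3, same pace.

{"api": "jog_arm", "payload": {"steps": [[[-0.002, 0, 0.002, 0, 0, 0, 1], [-0.002, 0, 0.002, 0, 0, 0, 1], [-0.002, 0, 0.002, 0, 0, 0, 1], [-0.0019, 0, 0.002, 0, 0, 0, 1], [-0.0018, 0, 0.0022, 0, 0, 0, 1], [-0.0018, 0, 0.0022, 0, 0, 0, 1], [-0.0017, 0, 0.0022, 0, 0, 0, 1], [-0.0017, 0, 0.0022, 0, 0, 0, 1], [-0.0016, 0, 0.0023, 0, 0, 0, 1], [-0.0015, 0, 0.0023, 0, 0, 0, 1], [-0.0015, 0, 0.0024, 0, 0, 0, 1], [-0.0015, 0, 0.0024, 0, 0, 0, 1], [-0.0013, 0, 0.0025, 0, 0, 0, 1], [-0.0013, 0, 0.0025, 0, 0, 0, 1], [-0.0013, 0, 0.0025, 0, 0, 0, 1], [-0.0012, 0, 0.0025, 0, 0, 0, 1], [-0.0011, 0, 0.0026, 0, 0, 0, 1], [-0.001, 0, 0.0026, 0, 0, 0, 1], [-0.001, 0, 0.0026, 0, 0, 0, 1], [-0.001, 0, 0.0026, 0, 0, 0, 1]]]}}

```text
t: 16.77
ee_pos: [576.2, -11.4, 328.2]
orientation: [0.886, 3.014, 0.0]
ft_force: [-0.1, 0.0, 1.2]
width: 0.8
```

```bash
python3 - <<'E'
from h import *
st(); save('side','s12',(190,60,350,210),4)
E
```

```text
t 16.77 tip hop [-35.8   0.2 146.2] toolz [ 0.  0. -1.] yaw x 147.25 w 0.8 Fhop [0.1 0.  1.2] q [-0.04  0.45  1.79  0.    0.9  -1.04]
```

View pics/s12.png

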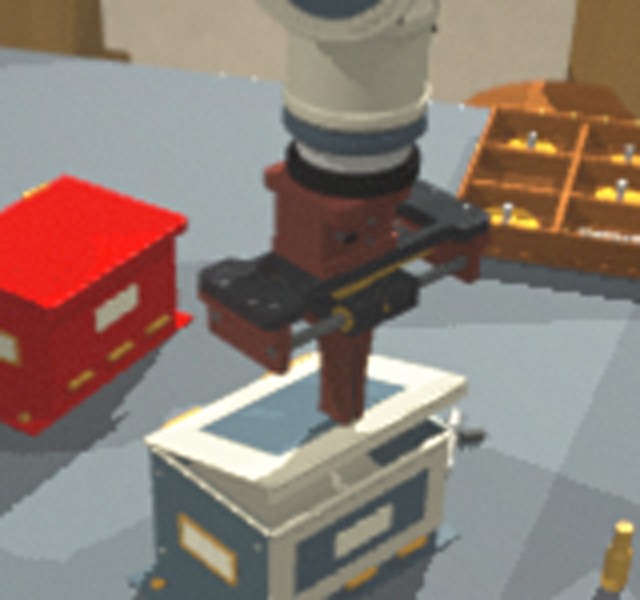

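{"api": "jog_arm", "payload": {"steps": [[[-0.0005, 0, 0.0015, 0, 0, 0, 1], [-0.0005, 0, 0.0015, 0, 0, 0, 1], [-0.0005, 0, 0.0015, 0, 0, 0, 1], [-0.0005, 0, 0.0015, 0, 0, 0, 1], [-0.0005, 0, 0.0015, 0, 0, 0, 1], [-0.0004, 0, 0.0015, 0, 0, 0, 1], [-0.0004, 0, 0.0015, 0, 0, 0, 1], [-0.0004, 0, 0.0015, 0, 0, 0, 1], [-0.0003, 0, 0.0015, 0, 0, 0, 1], [-0.0003, 0, 0.0015, 0, 0, 0, 1], [-0.0003, 0, 0.0015, 0, 0, 0, 1], [-0.0002, 0, 0.0015, 0, 0, 0, 1], [-0.0002, 0, 0.0015, 0, 0, 0, 1], [-0.0002, 0, 0.0015, 0, 0, 0, 1], [-0.0002, 0, 0.0015, 0, 0, 0, 1], [0, 0, 0, 0, 0, 0, 1]]]}}

```text
t: 18.15
ee_pos: [580.7, -14.3, 305.7]
orientation: [-0.886, -3.014, 0.0]
ft_force: [0.6, 0.8, 0.7]
width: 0.7
```

{"api": "jog_arm", "payload": {"steps": [[[-0.0001, 0, 0.001, 0, 0, 0, 1], [-0.0001, 0, 0.001, 0, 0, 0, 1], [-0.0001, 0, 0.001, 0, 0, 0, 1], [-0.0001, 0, 0.001, 0, 0, 0, 1], [0, 0, 0.0005, 0, 0, 0, 1], [0, 0, 0.0005, 0, 0, 0, 1], [0, 0, 0, 0, 0, 0, 1]]]}}

```text
t: 18.73
ee_pos: [581.0, -14.5, 300.9]
orientation: [0.885, 3.014, 0.0]
ft_force: [-0.7, 0.4, 0.2]
width: 0.3
```

```bash
python3 - <<'E'
from h import *
st(); save('side','s13',(190,60,350,210),4)
E
```

```text
t 18.73 tip hop [-4.150e+01  1.000e-01  1.189e+02] toolz [ 0. -0. -1.] yaw x 147.26 w 0.3 Fhop [0.8 0.1 0.2] q [-0.05  0.5   1.8  -0.    0.85 -1.04]
```

View pics/s13.png

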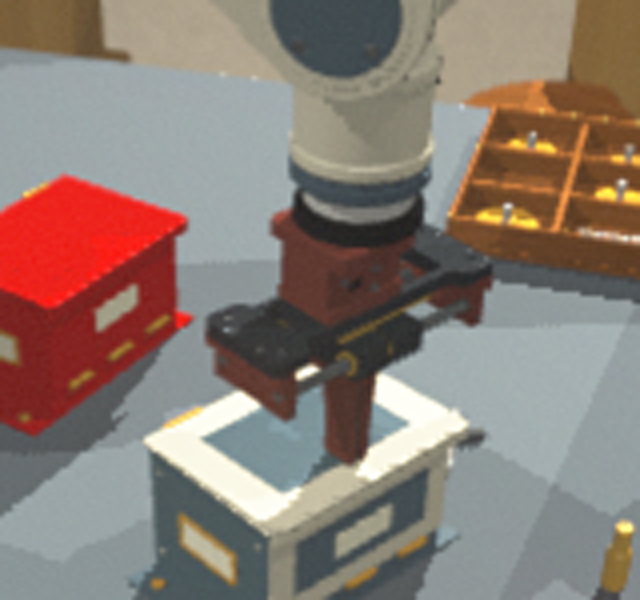

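{"api": "jog_arm", "payload": {"steps": [[[0, 0, 0.0005, 0, 0, 0, 1], [0, 0, 0.0005, 0, 0, 0, 1], [0, 0, 0.0005, 0, 0, 0, 1], [0, 0, 0.0005, 0, 0, 0, 1], [0, 0, 0.0005, 0, 0, 0, 1], [0, 0, 0.0005, 0, 0, 0, 1], [0, 0, 0.0005, 0, 0, 0, 1], [0, 0, 0.0005, 0, 0, 0, 1], [0, 0, 0, 0, 0, 0, 1]]]}}

```text
t: 19.53
ee_pos: [581.0, -14.5, 296.9]
orientation: [-0.886, -3.014, -0.0]
ft_force: [-0.1, -0.6, 1.0]
width: 0.8
```

{"api": "jog_arm", "payload": {"steps": [[[0, 0, 0.0005, 0, 0, 0, 1], [0, 0, 0.0005, 0, 0, 0, 1], [0, 0, 0, 0, 0, 0, 1]]]}}

```text
t: 19.78
ee_pos: [581.0, -14.5, 295.9]
orientation: [-0.885, -3.014, -0.0]
ft_force: [0.1, -0.0, 0.0]
width: 0.9
```

```bash
python3 - <<'E'
from h import *
st()
E
```

```text
t 19.78 tip hop [-4.140e+01  1.000e-01  1.139e+02] toolz [-0.  0. -1.] yaw x 147.26 w 0.9 Fhop [-0.1 -0.1  0. ] q [-0.05  0.5   1.8   0.    0.84 -1.04]
```

{"api": "jog_arm", "payload": {"steps": [[[0, 0, 0.0005, 0, 0, 0, 1], [0, 0, 0, 0, 0, 0, 1]]]}}

```text
t: 19.95
ee_pos: [581.0, -14.5, 295.8]
orientation: [-0.886, -3.014, -0.0]
ft_force: [-1.3, 0.5, 3.8]
width: 0.3
```

{"api": "jog_arm", "payload": {"steps": [[[0, 0, 0.0005, 0, 0, 0, 1], [0, 0, 0, 0, 0, 0, 1]]]}}

```text
t: 20.12
ee_pos: [581.0, -14.5, 295.8]
orientation: [0.885, 3.014, 0.0]
ft_force: [-3.4, 0.7, 9.1]
width: 0.5
```

{"api": "jog_arm", "payload": {"steps": [[[0, 0, 0.0003, 0, 0, 0, 1], [0, 0, 0, 0, 0, 0, 1], [0, 0, 0, 0, 0, 0, 1]]]}}

```text
t: 20.37
ee_pos: [581.0, -14.5, 295.7]
orientation: [0.885, 3.014, 0.0]
ft_force: [-4.2, -0.4, 10.4]
width: 0.2
```

{"api": "jog_arm", "payload": {"steps": [[[0, 0, -0.001, 0, 0, 0, 1], [0, 0, -0.005, 0, 0, 0, 1], [0, 0, -0.02, 0, 0, 0, 1], [0, 0, -0.03, 0, 0, 0, 1], [0, 0, -0.03, 0, 0, 0, 1], [0, 0, -0.03, 0, 0, 0, 1], [-0.03, 0, -0.01, 0, 0, 0, 1], [-0.04, 0, 0, 0, 0, 0, 1], [-0.04, 0, 0, 0, 0, 0, 1], [-0.04, 0, 0, 0, 0, 0, 1], [-0.02, 0, 0, 0, 0, 0, 1], [0, 0, 0, 0, 0, 0, 1], [0, 0, 0, 0, 0, 0, 1], [0, 0, 0, 0, 0, 0, 1]]]}}

```text
t: 21.53
ee_pos: [723.3, -106.1, 420.1]
orientation: [-0.885, -3.012, -0.0]
ft_force: [-0.5, 0.3, 0.4]
width: 0.4
```

```bash
python3 - <<'E'
from h import *
st(); q=np.load('q.npy'); q[3]=0; q[4]=0
def draw(im,n,f):
    im=cv2.resize(im[:,:,::-1],None,fx=4,fy=4,interpolation=cv2.INTER_CUBIC)
    x0,y0=(140,90) if n=='top' else (190,90)
    raw=im[y0*4:y0*4+600,x0*4:x0*4+700].copy()
    def pl(Ps,c):
        p=(proj(hop(Ps,q),n)*4+1.5).astype(int); cv2.polylines(im,[p.reshape(-1,1,2)],True,c,1)
    pl([lidP(0,-85,0),lidP(0,85,0),lidP(132,85,0),lidP(132,-85,0)],(255,128,0))
    pl([flapP(0,-80,0),flapP(0,80,0),flapP(85,80,0),flapP(85,-80,0)],(255,0,255))
    cv2.imwrite('pics/%s_raw.png'%f,raw); cv2.imwrite('pics/%s.png'%f,im[y0*4:y0*4+600,x0*4:x0*4+700])
draw(ctrl.get_image('side'),'side','e_s'); draw(ctrl.get_image('top'),'top','e_t'); save('wrist','e_w')
E
```

```text
t 21.53 tip hop [-2.104e+02  2.000e-01  2.381e+02] toolz [-0.002  0.001 -1.   ] yaw x 147.26 w 0.4 Fhop [ 0.6 -0.   0.4] q [-0.16  0.57  1.35  0.    1.22 -1.16]
```

View pics/e_s.png

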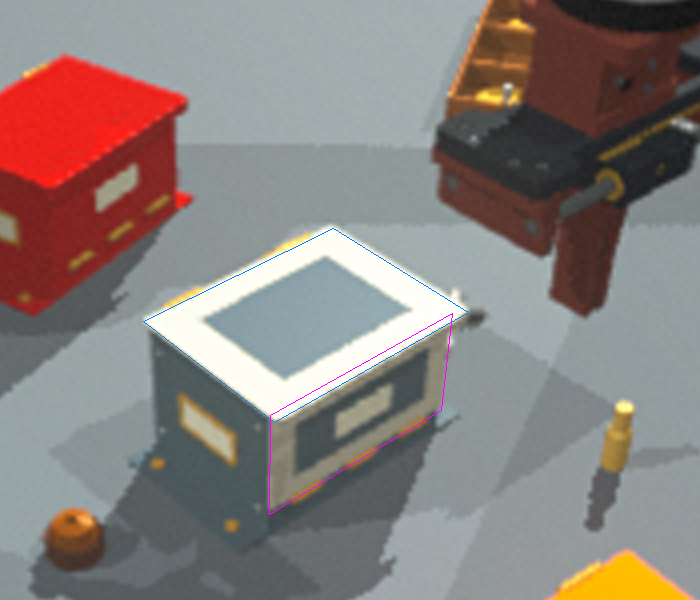

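View pics/e_s_raw.png

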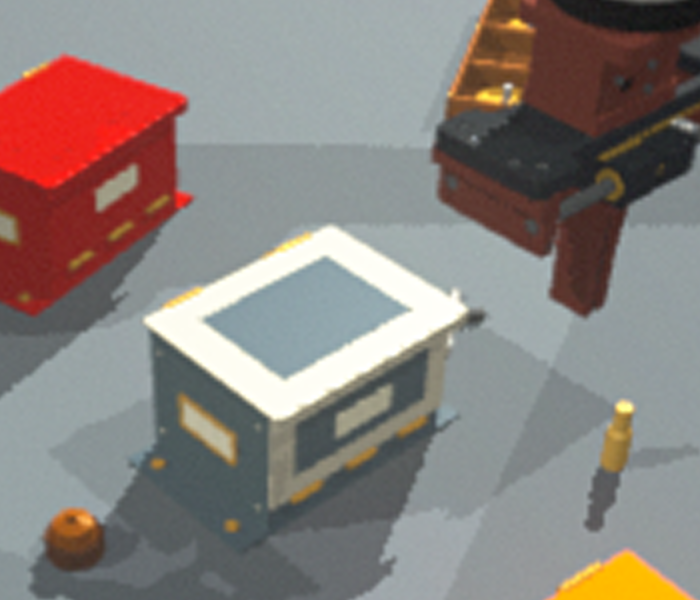

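View pics/e_t.png

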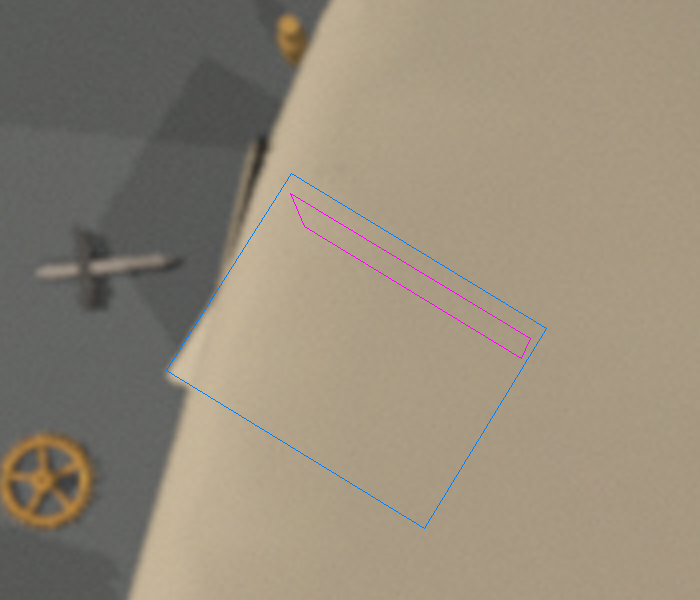

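View pics/e_w.png

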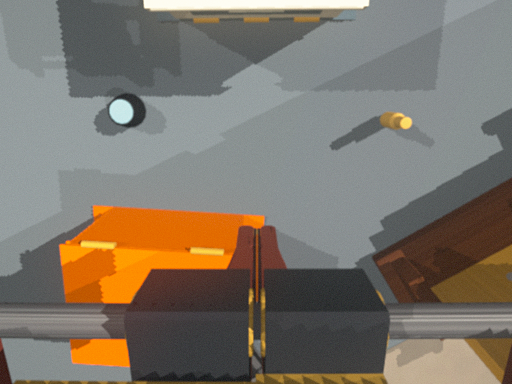

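```bash
python3 - <<'E'
from workcell import ctrl
print(ctrl.close_job())
E
```

```text
the job is handed in; nothing more can be done
None
```

The tin hopper is shut: the flap is fully closed, the lid is down over it, and I handed the job in at about 21.6 s.

- **Flap:** I pushed it up by its outer hem with the closed fingertips. At the predicted closed position the force rose to about 6 N against the stop. The wrist view showed the closing flap had pushed the collet inside, and my fingers never touched it.
- **Lid:** I went over to the rear and eased it down its arc at about 0.3 rad/s. It met the rim at a fingertip height of 113.8 mm against 113.5 mm expected, and I pressed it there at about 10 N before withdrawing.
- **Last checks:** In the side view the fully shut model outline lies on the lid and flap edges, with the lip in front of the flap's edge. The final wrist and side views show the peg and loupe unmoved, the oil pot in the side view, and the arm touching nothing.
- **Not confirmed:** The arm blocked most of the final top view, so it confirmed little. With the lid shut, the collet could no longer be seen.

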